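# Anchor a spool-clamp post and proof-pull it

## Task

Set the loose clamp post (steel foot, wooden spool) into the wide pocket of the anchor track on the gluing board, and slide it along the slot past the spring catches until it is fully home against the end. Then prove that the anchor holds: pull the post straight up with slowly rising force until the yellow keeper plate carries about 13 N on top of the post's own weight, hold that pull for a second, and never load the plate with more than 20 N. Let the post down again, leave it standing upright at home and let go; do not disturb the glue bottle, the jar or the wooden cam clamp.

Things in the scene. Friction and masses are not known exactly. Their poses are not given: they have to be found in the camera images.
- spool (a point): centre of the pale wooden spool of the loose clamp post, the place to grip: a cylinder 34 mm in diameter and 32 mm high. The post is round and stands upright on the bench on its foot; from its underside up: steel foot disc 28 mm in diameter and 6 mm thick, steel neck 10 mm in diameter, spool from 56 to 88 mm (this point at 72 mm), a rod end and wing nut in the middle up to 101 mm. Mass about 120 g (90 to 150 g). Axes: z along the post, up
- foot (a point): centre of the underside of the post's foot disc, 72 mm below the spool's centre
- post: the loose clamp post as a whole; its origin is the centre of the underside of its foot
- pocket (a point): middle of the open pocket of the anchor track, at the level of the rim of the track's walls, 31 mm above the bench. The pocket is 44 mm by 44 mm and open above; its floor lies 9.5 to 11 mm below this point (it differs from board to board). Axes are the board's: x runs along the slot from the pocket to the home end, z up. From the pocket a funnel leads in +x into a channel 32 mm wide, covered by the yellow keeper plate
- home (a point): the place of the centre of the post's foot when fully home, 75 mm along board +x from the pocket's middle and 20 mm above the bench; the foot then bears on the channel's end wall. Between about 16 and 8 mm before home the foot squeezes between two spring catches (some 2 to 6 N is needed along the slot), then they close behind it. Axes are the board's
- keeper: yellow keeper plate 72 x 60 x 5 mm over the channel (top 36.5 to 38.5 mm above the bench), with a slot 16 mm wide for the post's neck, open towards the pocket. The foot runs under it with 4 to 7.5 mm of free play upward (unknown), then bears on it; the plate is stiffly sprung and gives a millimetre or two (go by the felt force). Origin: over the board's origin, 31.5 mm below the plate's underside
- board: fixed gluing board 420 x 320 x 18 mm; origin at the centre of its underside, x along the slot. It carries the track near its edge towards the robot (home is at x = -85 mm, y = 0 of the board), an instrument body 45 mm high beginning 60 mm beyond home, and fixed spool clamps up to 105 mm above the bench around it, 115 mm or more from home
- glue: bystander: white glue bottle, 50 mm in diameter, 120 mm high, origin at the centre of its underside
- jar: bystander: amber jar, 56 mm in diameter, 60 mm high, origin at the centre of its underside
- camclamp: bystander: wooden cam clamp lying flat, about 160 x 90 mm, 32 mm high, origin under the middle of its bar

How it is judged (in metres and radians):
On the way, in this order (a step that is already met when the one before it is completed fails the run):
1. the foot is in the channel under the keeper, fully home (within 4 mm), post upright (x of foot in the frame of home between -0.004 and 0.004 m and y of foot in the frame of home between -0.004 and 0.004 m and z of foot in the frame of home below 0.012 m and angle between post's own z axis and vertical below 0.15 rad), for 0.2 s.
2. still home and upright, the post is pulled up so that the keeper carries 10 to 16 N, for at least 0.5 s (contact force between post and keeper between 10 and 16 N and x of foot in the frame of home between -0.005 and 0.005 m and angle between post's own z axis and vertical below 0.15 rad), for 0.5 s.
At the end, for the whole second after the job is handed in: the post stands upright (within 0.1 rad), at rest and let go, its foot down on the channel floor within 4 mm of home, no longer loading the keeper (under 1 N) (x of foot in the frame of home between -0.004 and 0.004 m and y of foot in the frame of home between -0.004 and 0.004 m and z of foot in the frame of home below 0.005 m and contact force between post and keeper below 1 N and angle between post's own z axis and vertical below 0.1 rad and linear speed of post below 0.01 m/s); the robot touches nothing.
It fails at once if the keeper plate is loaded with more than 20 N by the post (contact force between post and keeper above 20 N).
It fails at once if the glue bottle, the jar or the cam clamp is moved by more than 30 mm (distance of any of glue, jar, camclamp from where it was at the start of the episode above 0.03 m).
It also fails if it takes over 72 s, if anything falls off the work surface, if the arm or the gripper's body presses on something with over 40 N, if the wrist force passes 120 N, or if a joint passes its speed limit or range.

## Robot

A 7-joint arm with a two-finger parallel gripper is mounted at the origin on the work surface. World frame = base frame: x ahead of the robot, y to its left, z up, the work surface at z = 0. Lengths are in m, angles in degrees, forces in N, time in s.
With the tool pointing down it reaches from about 0.4 to 0.9 m from the base axis. Payload 5.5 kg.
Tool frame: the origin (TCP) lies at the very end of the fingers, on their centre line; the grasp point (between the pads) lies 19 mm behind it; z points along the fingers, y is the line along which they close (so a half turn about z gives the same grasp; the last joint's range is limited). The gripper opens to 85 mm and grips with 20 to 120 N. Pads are 22 mm wide; open, the fingers measure 114 mm over their backs; the gripper's body (76 mm by 85 mm) begins 54 mm behind the grasp point. The pads swing forward as they close: fully open they stand 13 mm farther back than shut.
Start: joints at [87.388, 28.699, -24.465, 88.831, 12.651, 65.22, -12.049], TCP at [0.198, -0.619, 0.231] pointing down, gripper open.
Joint ranges: [-164.97, 164.97], [-17.58, 116.51], [-87.97, 89.64], [11.32, 138.91], [-80.73, 260.73], [10.89, 115.49], [-147.41, 147.41]. Speed limits (degrees/s): [147.25, 147.25, 180, 180, 180, 180, 180].

## Interface

Orientations are given as a 3x3 rotation matrix whose columns are the frame's x, y, z axes.
In Python, from bench import bot gives the robot as it stands.
- The arm moves only by the tool carry_out, never from a script. Its arguments are lists of equal length, an entry for each row: "offset": the shift along the tool's x, y, z as a fraction of full scale, a list of three; "twist": the turn, a rotation vector about the tool's x, y, z as a fraction of full scale, a list of three; "grip": the opening, from -1 (shut) to 1 (fully open). A call has 1 to 20 rows; each row shifts and turns the commanded pose from where the row before left it, along the tool's axes as they then stand; what a row does not reach is not made up. Full scale, the value 1, is 300 mm for a shift and 120 degrees for a turn. A row lasts 1/10 s, in which the tool goes at most 50 mm and 8.59 degrees, less where a joint would pass 70% of its speed; a pose out of reach is approached as far as the arm can. A call with a number of a shift or a turn outside -1 to 1 is refused whole. A call with a gripper value outside its range is refused whole. The fingers move at their own pace and stop on an object; "squeeze" is the grip in N (left out, the last holds). Time passes only in rows, so rows that do not move let the fingers close. It gives the time, the measured TCP pose, the force, the opening and the grip force at its end, in the units of the state.
- bot.read_state(): the state, without advancing time (a new reading comes with each control period).
- bot.snapshot(name): name is "scene" or "top"; returns a dict with "frame" (400x640x3 uint8, red, green, blue), "depth" (400x640 float32, m along the optical axis (not along the pixel's ray), 0 where there is no reading), "fov_y" (degrees; the focal length in pixels is half the picture's height over the tangent of half this angle, whatever the lens; pixels are square), "cx", "cy" (the principal point, pixels), "k1" (the pictures are not rectified: a ray, as slopes to the right and down, at radius r is drawn at 1 + k1 r^2 times it, then the intrinsics apply), "rvec" (rotation vector, rad) and "tvec" (3), from world to camera coordinates, as OpenCV has them. Camera axes: x right, y down, z forward; pixel columns grow to the right and rows downward; lengths in m; the calibration is good to about 2 mm. A picture is of the moment at which its call begins.
- bot.sign_off(): hands the job in; it is judged then, once.
The state is a dict: "t": time; "joint_positions": joint angles; "joint_velocities": joint speeds; "joint_efforts": joint torques, N m; "ee_pos": TCP position; "tool_rot": TCP orientation; "force": force on the tool from outside, world axes, zero at the start; "torque": the same for the moment, N m; "gripper_width": finger opening in m; "gripper_force": force on a finger pad.
Only numpy, scipy, OpenCV 4.12 (cv2) and the standard library are available. Lean on these libraries where they do the work, as an engineer would, in place of code of your own. Each camera call takes 0.05 s, during which the arm holds its last target. There are 200 camera calls.

## Working session

There is one attempt and no reset: what is moved stays moved. The work goes in short steps, Python scripts to look and compute and a tool call to move; the robot and the scene stay as the last step left them, time stands still between calls to the robot, and variables do not carry over. Pictures are saved under pics/ and viewed, at most 10 in all, crops included, and the job is handed in when it is done.

Besides the shell and the picture viewer there is one more tool, called after "Call:" by a JSON object that holds its "method" and its "body", one argument or row to a line. carry_out: Moves the arm, as the interface text tells. Shift numbers are shares of 300 mm and turn numbers shares of 120 degrees, none past 1 either way. Its arguments: {"type":"object","properties":{"offset":{"type":"array"},"twist":{"type":"array"},"grip":{"type":"array"},"squeeze":{"type":"number"}},"required":["offset","twist","grip"]}

```bash
mkdir -p pics
cat > h.py <<'E'
import numpy as np, cv2
from bench import bot
def snap(n,save=None):
    s=bot.snapshot(n)
    if save: cv2.imwrite('pics/'+save,s['frame'][:,:,::-1])
    return s
def rays(s,uv):
    uv=np.atleast_2d(np.asarray(uv,float)); f=200/np.tan(np.radians(s['fov_y'])/2)
    K=np.array([[f,0,s['cx']],[0,f,s['cy']],[0,0,1]])
    p=cv2.undistortPoints(uv[:,None],K,np.array([s['k1'],0,0,0.]))[:,0]
    R=cv2.Rodrigues(np.array(s['rvec'],float))[0]; t=np.array(s['tvec'],float)
    d=np.c_[p,np.ones(len(p))]
    return -R.T@t, d@R, R, t, d
def onplane(s,uv,z):
    c,w,*_=rays(s,uv); return c+w*((z-c[2])/w[:,2])[:,None]
def depthpts(s,uv):
    uv=np.atleast_2d(uv).astype(int); c,w,*_=rays(s,uv)
    return c+w*s['depth'][uv[:,1],uv[:,0]][:,None]
E
python3 - <<'E'
from h import *
s=snap('scene','scene.png');t=snap('top','top.png')
for q in(s,t): print({k:v for k,v in q.items() if k not in('frame','depth')}, rays(q,[[320,200]])[0])
st=bot.read_state(); print(st['t'],st['ee_pos'],st['tool_rot'],st['force'])
E
```

```text
{'fov_y': 55.09258289057665, 'cx': 316.62995266422513, 'cy': 200.3671850133771, 'k1': -0.057937432131237636, 'rvec': array([ 1.15753555,  2.4853715 , -0.85099404]), 'tvec': array([ 0.45665956, -0.25767907,  1.07341185])} [0.95098697 0.20684009 0.69281339]
{'fov_y': 52.84824638761771, 'cx': 321.07727667754307, 'cy': 198.848303724791, 'k1': -0.06771367084751366, 'rvec': array([ 2.20070021, -2.00845555,  0.21148605]), 'tvec': array([-0.15539779,  0.55254018,  0.96783628])} [ 0.35171735 -0.12372675  1.06166981]
0.1 [ 0.19730187 -0.61867564  0.23036457] [[ 9.52685421e-01  3.03957642e-01 -4.90767997e-04]
 [ 3.03958034e-01 -9.52683890e-01  1.70869118e-03]
 [ 5.18229796e-05 -1.77701805e-03 -9.99998420e-01]] [ 0.36850679 -0.66410107 -0.05345249]
```

View pics/scene.png

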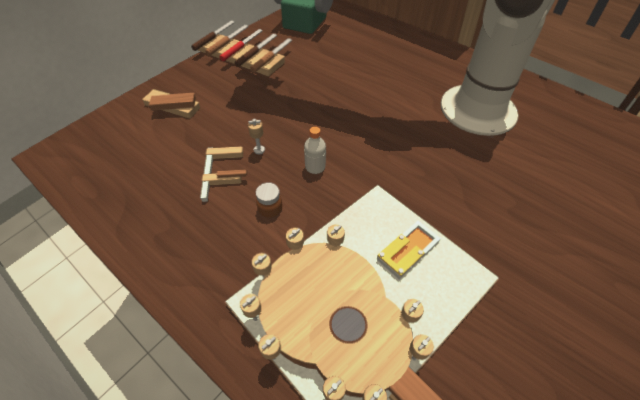

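View pics/top.png

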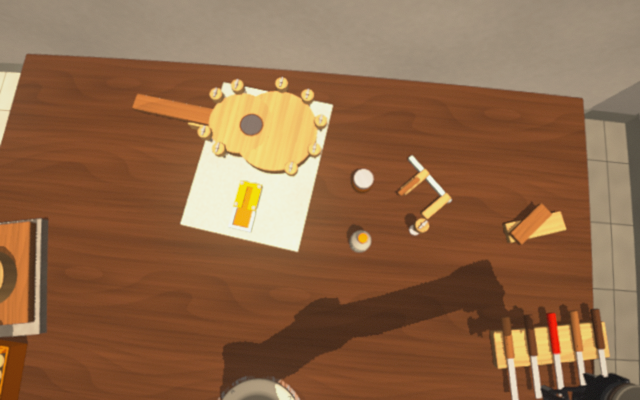

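The scene view shows the post at about (256,135), with the bottle at (315,150), the jar at (267,197), the cam clamp at (222,170) and the track at (408,250). In the top view the post is at (421,226) and the track at (245,205). Next I'll zoom in.

Run:
```python
from h import *
s=cv2.imread('pics/scene.png');t=cv2.imread('pics/top.png')
def c(im,u,v,w=80,h=60): return cv2.resize(im[v:v+h,u:u+w],(400,300),interpolation=cv2.INTER_CUBIC)
cv2.imwrite('pics/crop.png',np.vstack([np.hstack([c(s,215,105),c(s,370,220)]),np.hstack([c(t,385,190),c(t,205,175)])]))
```

```text
(no output)
```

View pics/crop.png

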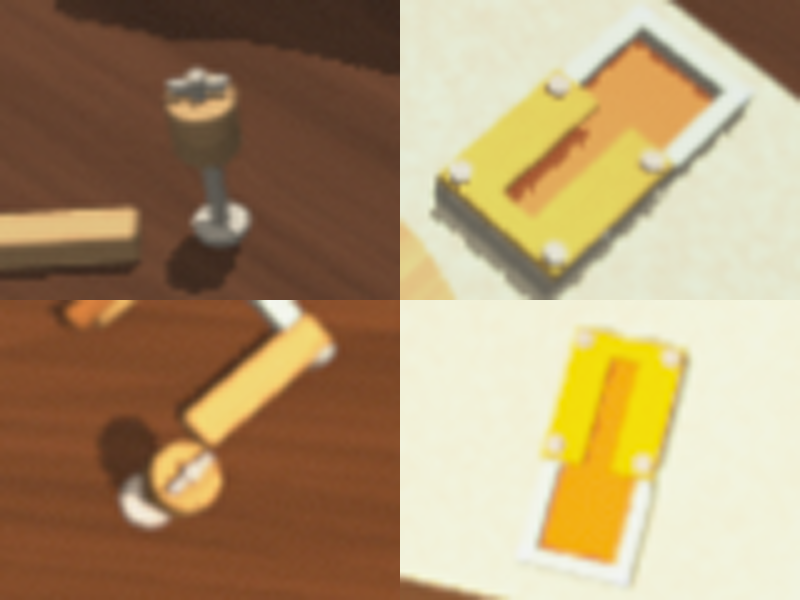

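Run:
```python
from h import *
s=snap('scene');t=snap('top')
def cr(x,y,u,v): return ((x+.5)/5-.5+u,(y+.5)/5-.5+v)
np.set_printoptions(precision=4,suppress=True)
print('spooltop top',onplane(t,[cr(187,178,385,190)],.088),'scene',onplane(s,[cr(200,103,215,105)],.088))
print('foot scene',onplane(s,[cr(220,222,215,105)],.006),'foot top',onplane(t,[cr(148,500-300,385,190)],.006))
for n,q,roi in(('top',t,(205,175)),('scene',s,(370,220))):
    hsv=cv2.cvtColor(q['frame'],cv2.COLOR_RGB2HSV)
    m=cv2.inRange(hsv,(24,120,120),(35,255,255)); z=np.zeros_like(m); u,v=roi; z[v:v+60,u:u+80]=m[v:v+60,u:u+80]
    z=cv2.morphologyEx(z,cv2.MORPH_CLOSE,np.ones((3,3)))
    c=np.vstack(cv2.findContours(z,cv2.RETR_EXTERNAL,cv2.CHAIN_APPROX_NONE)[0])[:,0]
    P=onplane(q,c,.0375)
    r=cv2.minAreaRect((P[:,:2]*1000).astype(np.float32)); print(n,'plate',r)
    o=cv2.inRange(hsv,(5,120,140),(23,255,255)); z[:]=0; z[v:v+60,u:u+80]=o[v:v+60,u:u+80]
    c=np.vstack(cv2.findContours(z,cv2.RETR_EXTERNAL,cv2.CHAIN_APPROX_NONE)[0])[:,0]
# hand-picked corners
T=lambda L,z:onplane(t,[cr(x,y-300,205,175) for x,y in L],z)[:,:2]
S=lambda L,z:onplane(s,[cr(x-400,y,370,220) for x,y in L],z)[:,:2]
print('top slot end mid/slot mouth',T([(622,360),(603,464)],.0375))
print('top outer end corners of pocket',T([(518,558),(630,586)],.031))
print('top inner floor end corners',T([(537,549),(613,565)],.0205))
print('scene plate corners',S([(437,178),(553,268),(668,158),(555,72)],.0375))
print('scene slot',S([(520,203),(617,116)],.0375))
print('scene rim inner',S([(642,30),(722,90)],.031))
print('scene outer',S([(640,8),(750,95)],.031))
# depth checks
print('plate depth',depthpts(t,[[240,190],[240,215]]))
for nm,q,uv in(('glue',t,(361,239)),('jar',t,(363,180))): print(nm,depthpts(q,[uv]))
# board white mask
hsv=cv2.cvtColor(t['frame'],cv2.COLOR_RGB2HSV); m=cv2.inRange(hsv,(15,0,200),(60,70,255)); 
n,l,st,ce=cv2.connectedComponentsWithStats(m); i=l[235,250]
c=np.argwhere(l==i)[:,::-1]; P=onplane(t,c,.018)
print('board',cv2.minAreaRect((P[:,:2]*1000).astype(np.float32)))
```

```text
spooltop top [[ 0.5149 -0.3573  0.088 ]] scene [[ 0.5169 -0.353   0.088 ]]
foot scene [[ 0.5147 -0.3558  0.006 ]] foot top [[ 0.515  -0.3567  0.006 ]]
top plate ((561.4708251953125, 88.43602752685547), (58.929718017578125, 71.41141510009766), 82.65674591064453)
scene plate ((559.2445068359375, 89.8291015625), (59.34290313720703, 71.50442504882812), 83.2872085571289)
top slot end mid/slot mouth [[ 0.6033 -0.1217]
 [ 0.5472 -0.1167]]
top outer end corners of pocket [[ 0.4952 -0.0773]
 [ 0.486  -0.1362]]
top inner floor end corners [[ 0.5023 -0.0863]
 [ 0.4975 -0.1265]]
scene plate corners [[0.5924 0.0559]
 [0.5963 0.112 ]
 [0.5266 0.1209]
 [0.5212 0.0648]]
scene slot [[0.5809 0.087 ]
 [0.5229 0.0952]]
scene rim inner [[0.476  0.0801]
 [0.4805 0.1207]]
scene outer [[0.4669 0.0736]
 [0.4752 0.1307]]
plate depth [[0.5729 0.1096 0.0382]
 [0.5099 0.105  0.0191]]
glue [[ 0.464  -0.2076  0.1196]]
jar [[ 0.624  -0.2075  0.0571]]
board ((582.2940673828125, 85.97124481201172), (320.0704650878906, 266.1881408691406), 82.4609146118164)
```

Call:
{"method": "carry_out", "body": {
  "offset": [
    [0,0,0],
    [0,0,0],
    [0,0,0],
    [0,0,0],
    [0,0,0],
    [0,0,0],
    [0,0,0],
    [0,0,0],
    [0.1,0.094,0],
    [0.1,0.094,0],
    [0.1,0.094,0],
    [0.1,0.094,0],
    [0.1,0.094,0],
    [0.1,0.094,0],
    [0.1,0.094,0],
    [0.1,0.094,0],
    [0.1,0.094,0],
    [0.1,0.094,0]
  ],
  "twist": [
    [0,0,-0.0678],
    [0,0,-0.0678],
    [0,0,-0.0678],
    [0,0,-0.0678],
    [0,0,-0.0678],
    [0,0,-0.0678],
    [0,0,-0.0678],
    [0,0,-0.0678],
    [0,0,0],
    [0,0,0],
    [0,0,0],
    [0,0,0],
    [0,0,0],
    [0,0,0],
    [0,0,0],
    [0,0,0],
    [0,0,0],
    [0,0,0]
  ],
  "grip": [1,1,1,1,1,1,1,1,1,1,1,1,1,1,1,1,1,1],
  "squeeze": 60
}}

```text
t: 2.0
ee_pos: [0.516, -0.356, 0.2312]
tool_rot: [[0.126, 0.992, -0.0], [0.992, -0.126, -0.0], [-0.0, -0.0, -1.0]]
force: [-0.4, -0.4, -0.5]
gripper_width: 0.0853
gripper_force: 0.0
```

Run:
```python
from h import *
np.set_printoptions(precision=4,suppress=True)
s=bot.read_state(); print(s['t'],s['ee_pos'],s['tool_rot'],s['force'],s['joint_positions'])
q=snap('scene');t=snap('top')
def cr(x,y,u,v): return ((x+.5)/5-.5+u,(y+.5)/5-.5+v)
T=lambda L,z:onplane(t,[cr(x-400,y-300,205,175) for x,y in L],z)[:,:2]
print('top slot',T([(622,360),(603,464)],.0375))
print('outer',T([(518,558),(630,586)],.031)); print('inner',T([(537,549),(613,565)],.0205))
```

```text
2.0 [ 0.516  -0.356   0.2312] [[ 0.1259  0.992  -0.0002]
 [ 0.992  -0.1259 -0.0001]
 [-0.0001 -0.0002 -1.    ]] [-0.405  -0.3509 -0.5168] [ 62.6598  30.3341 -42.6258  91.9443  21.9298  66.3906   7.7991]
top slot [[0.5843 0.0874]
 [0.5282 0.0901]]
outer [[0.4761 0.1292]
 [0.467  0.0693]]
inner [[0.483  0.1224]
 [0.4783 0.0815]]
```

Call:
{"method": "carry_out", "body": {
  "offset": [
    [0,0,0.1],
    [0,0,0.1],
    [0,0,0.1],
    [0,0,0.1],
    [0,0,0.1],
    [0,0,0.094],
    [0,0,0],
    [0,0,0],
    [0,0,0],
    [0,0,0],
    [0,0,0],
    [0,0,0],
    [0,0,0],
    [0,0,0],
    [0,0,0],
    [0,0,0]
  ],
  "twist": [
    [0,0,0],
    [0,0,0],
    [0,0,0],
    [0,0,0],
    [0,0,0],
    [0,0,0],
    [0,0,0],
    [0,0,0],
    [0,0,0],
    [0,0,0],
    [0,0,0],
    [0,0,0],
    [0,0,0],
    [0,0,0],
    [0,0,0],
    [0,0,0]
  ],
  "grip": [1,1,1,1,1,1,1,-1,-1,-1,-1,-1,-1,-1,-1,-1],
  "squeeze": 60
}}

```text
t: 3.7
ee_pos: [0.5161, -0.3579, 0.0551]
tool_rot: [[0.126, 0.992, 0.002], [0.992, -0.126, -0.002], [-0.002, 0.002, -1.0]]
force: [-0.8, -0.6, 5.6]
gripper_width: 0.0331
gripper_force: 59.7
```

Call:
{"method": "carry_out", "body": {
  "offset": [
    [0,0,-0.03],
    [0,0,-0.1],
    [0,0,-0.1],
    [0,0,-0.1],
    [0,0,-0.1],
    [0,0,-0.1],
    [0,0,0],
    [0,0,0],
    [0,0,0]
  ],
  "twist": [
    [0,0,0],
    [0,0,0],
    [0,0,0],
    [0,0,0],
    [0,0,0],
    [0,0,0],
    [0,0,0],
    [0,0,0],
    [0,0,0]
  ],
  "grip": [-1,-1,-1,-1,-1,-1,-1,-1,-1]
}}

```text
t: 4.6
ee_pos: [0.5141, -0.3568, 0.2111]
tool_rot: [[0.126, 0.992, -0.002], [0.992, -0.126, 0.001], [0.001, -0.002, -1.0]]
force: [0.0, 0.9, -1.9]
gripper_width: 0.0326
gripper_force: 59.7
```

Run:
```python
from h import *
s=snap('scene'); 
cv2.imwrite('pics/lift.png',cv2.resize(s['frame'][40:200,160:360,::-1],(800,600)[:1]*1+(640-40,) if 0 else (750,600)))
st=bot.read_state(); print(st['ee_pos'],st['force'],st['torque'],st['gripper_width'])
```

```text
[ 0.51395798 -0.35668896  0.21075629] [ 0.92174164  0.45907744 -1.24908725] [-0.04741595  0.00370623 -0.04745737] 0.03226677551464021
```

View pics/lift.png

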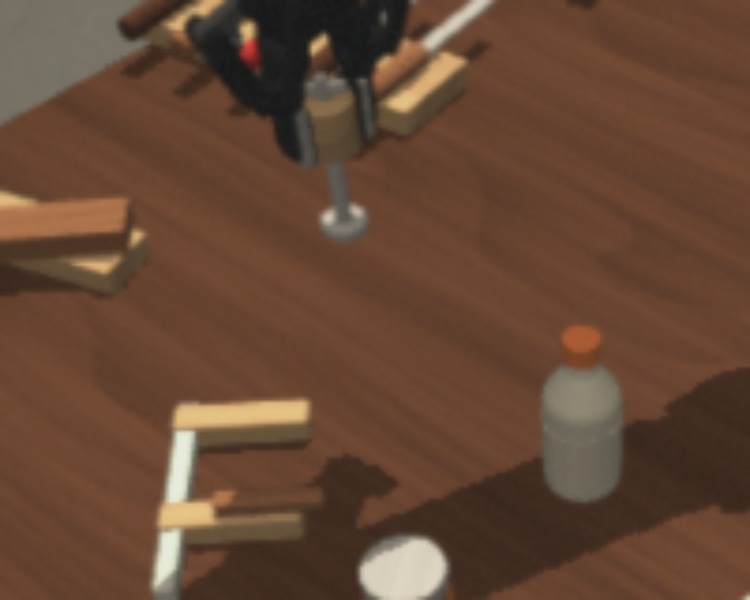

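The post hangs upright in the fingers, with its foot at about (343,220) in the crop. I'll carry it above the pocket.

Call:
{"method": "carry_out", "body": {
  "offset": [
    [0.06,-0.01,0],
    [0.12,-0.019,0],
    [0.12,-0.019,0],
    [0.12,-0.019,0],
    [0.12,-0.019,0],
    [0.12,-0.019,0],
    [0.12,-0.019,0],
    [0.12,-0.019,0],
    [0.12,-0.019,0],
    [0.12,-0.019,0],
    [0.12,-0.019,0],
    [0.12,-0.019,0],
    [0.115,-0.016,0],
    [0,0,0],
    [0,0,0],
    [0,0,0.1],
    [0,0,0.1],
    [0,0,0],
    [0,0,0]
  ],
  "twist": [
    [0,0,0],
    [0,0,0],
    [0,0,0],
    [0,0,0],
    [0,0,0],
    [0,0,0],
    [0,0,0],
    [0,0,0],
    [0,0,0],
    [0,0,0],
    [0,0,0],
    [0,0,0],
    [0,0,0],
    [0,0,0],
    [0,0,0],
    [0,0,0],
    [0,0,0],
    [0,0,0],
    [0,0,0]
  ],
  "grip": [-1,-1,-1,-1,-1,-1,-1,-1,-1,-1,-1,-1,-1,-1,-1,-1,-1,-1,-1]
}}

```text
t: 6.55
ee_pos: [0.5008, 0.096, 0.1519]
tool_rot: [[0.127, 0.992, -0.002], [0.992, -0.127, -0.0], [-0.0, -0.002, -1.0]]
force: [-0.5, -0.2, 0.4]
gripper_width: 0.0325
gripper_force: 59.8
```

Run:
```python
from h import *
s=snap('scene'); t=snap('top')
a=cv2.resize(s['frame'][200:290,360:480,::-1],(800,600),interpolation=cv2.INTER_CUBIC)
cv2.imwrite('pics/pock.png',a)
st=bot.read_state(); print(st['ee_pos'],st['force'],st['torque'],st['gripper_width'])
```

```text
[0.5022714  0.09670711 0.15336624] [-0.11588648  0.09210368 -1.12500373] [ 0.02115128 -0.06867408  0.02461493] 0.03260688188245796
```

View pics/pock.png

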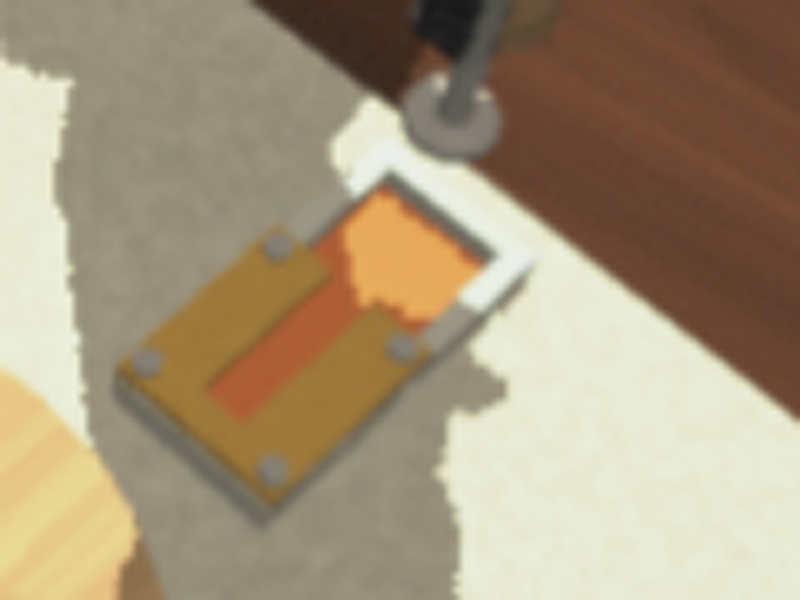

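Run:
```python
from h import *
s=snap('scene'); np.set_printoptions(precision=4,suppress=True)
g=lambda L,z:onplane(s,[((x+.5)/6.667-.5+360,(y+.5)/6.667-.5+200) for x,y in L],z)
print('foot',g([(452,118)],.102)); r=g([(388,172),(497,248)],.031); print('rim',r)
p=g([(116,372),(268,505),(428,350),(278,228)],.0375);print('plate',p,p.mean(0))
print('slot',g([(226,405)],.0375))
print(bot.read_state()['ee_pos'])
```

```text
foot [[0.499  0.0975 0.102 ]]
rim [[0.4758 0.0794 0.031 ]
 [0.4785 0.1199 0.031 ]]
plate [[0.5927 0.0561 0.0375]
 [0.6005 0.1137 0.0375]
 [0.5276 0.1228 0.0375]
 [0.5198 0.0655 0.0375]] [0.5602 0.0895 0.0375]
slot [[0.5813 0.0869 0.0375]]
[0.5025 0.0968 0.1536]
```

Call:
{"method": "carry_out", "body": {
  "offset": [
    [0,0,0.06],
    [0,0,0.06],
    [0,0,0.06],
    [0,0,0.03],
    [0,0,0.02],
    [0,0,0],
    [0,0,0],
    [0,0,0]
  ],
  "twist": [
    [0,0,0],
    [0,0,0],
    [0,0,0],
    [0,0,0],
    [0,0,0],
    [0,0,0],
    [0,0,0],
    [0,0,0]
  ],
  "grip": [-1,-1,-1,-1,-1,-1,-1,-1]
}}

```text
t: 7.5
ee_pos: [0.5021, 0.0969, 0.0839]
tool_rot: [[0.126, 0.992, 0.002], [0.992, -0.126, 0.0], [0.0, 0.001, -1.0]]
force: [-0.1, -1.1, -1.0]
gripper_width: 0.0329
gripper_force: 59.8
```

Call:
{"method": "carry_out", "body": {
  "offset": [
    [0,0,0.006],
    [0,0,0.004],
    [0,0,0],
    [0,0,0]
  ],
  "twist": [
    [0,0,0],
    [0,0,0],
    [0,0,0],
    [0,0,0]
  ],
  "grip": [-1,-1,-1,-1]
}}

```text
t: 7.9
ee_pos: [0.5014, 0.0967, 0.0801]
tool_rot: [[0.126, 0.992, -0.0], [0.992, -0.126, -0.0], [-0.0, -0.0, -1.0]]
force: [-0.4, -0.5, -0.7]
gripper_width: 0.0325
gripper_force: 59.8
```

Call:
{"method": "carry_out", "body": {
  "offset": [
    [0,0,0.006],
    [0,0,0.004],
    [0,0,0],
    [0,0,0]
  ],
  "twist": [
    [0,0,0],
    [0,0,0],
    [0,0,0],
    [0,0,0]
  ],
  "grip": [-1,-1,-1,-1]
}}

```text
t: 8.3
ee_pos: [0.5014, 0.0967, 0.077]
tool_rot: [[0.126, 0.992, -0.0], [0.992, -0.126, -0.0], [-0.0, -0.0, -1.0]]
force: [-0.3, 0.7, -0.9]
gripper_width: 0.0325
gripper_force: 59.8
```

Call:
{"method": "carry_out", "body": {
  "offset": [
    [0,0,0.004],
    [0,0,0],
    [0,0,0]
  ],
  "twist": [
    [0,0,0],
    [0,0,0],
    [0,0,0]
  ],
  "grip": [-1,-1,-1]
}}

```text
t: 8.6
ee_pos: [0.5015, 0.0967, 0.0759]
tool_rot: [[0.126, 0.992, 0.0], [0.992, -0.126, -0.0], [-0.0, 0.0, -1.0]]
force: [-0.3, -1.1, -1.5]
gripper_width: 0.0325
gripper_force: 60.1
```

Call:
{"method": "carry_out", "body": {
  "offset": [
    [0,0,0.003],
    [0,0,0],
    [0,0,0]
  ],
  "twist": [
    [0,0,0],
    [0,0,0],
    [0,0,0]
  ],
  "grip": [-1,-1,-1]
}}

```text
t: 8.9
ee_pos: [0.5015, 0.0969, 0.0758]
tool_rot: [[0.126, 0.992, 0.0], [0.992, -0.126, -0.001], [-0.001, 0.0, -1.0]]
force: [-2.7, -1.3, 8.0]
gripper_width: 0.0328
gripper_force: 61.0
```

Call:
{"method": "carry_out", "body": {
  "offset": [
    [0,0,-0.005],
    [0,0,0],
    [0,0.02,0],
    [0,0.02,0],
    [0,0.02,0],
    [0,0.02,0],
    [0,0,0]
  ],
  "twist": [
    [0,0,0],
    [0,0,0],
    [0,0,0],
    [0,0,0],
    [0,0,0],
    [0,0,0],
    [0,0,0]
  ],
  "grip": [-1,-1,-1,-1,-1,-1,-1]
}}

```text
t: 9.6
ee_pos: [0.5265, 0.0936, 0.0765]
tool_rot: [[0.127, 0.992, 0.001], [0.992, -0.127, 0.0], [0.001, 0.001, -1.0]]
force: [0.6, 0.4, -1.5]
gripper_width: 0.033
gripper_force: 60.0
```

Call:
{"method": "carry_out", "body": {
  "offset": [
    [0,0.02,0],
    [0,0.02,0],
    [0,0.02,0],
    [0,0.02,0],
    [0,0,0],
    [0,0,0]
  ],
  "twist": [
    [0,0,0],
    [0,0,0],
    [0,0,0],
    [0,0,0],
    [0,0,0],
    [0,0,0]
  ],
  "grip": [-1,-1,-1,-1,-1,-1]
}}

```text
t: 10.2
ee_pos: [0.549, 0.0908, 0.0764]
tool_rot: [[0.126, 0.992, -0.0], [0.992, -0.126, 0.0], [0.0, -0.0, -1.0]]
force: [0.0, -0.0, -1.2]
gripper_width: 0.0325
gripper_force: 60.0
```

Call:
{"method": "carry_out", "body": {
  "offset": [
    [0,0.014,0],
    [0,0.014,0],
    [0,0.013,0],
    [0,0,0],
    [0,0,0]
  ],
  "twist": [
    [0,0,0],
    [0,0,0],
    [0,0,0],
    [0,0,0],
    [0,0,0]
  ],
  "grip": [-1,-1,-1,-1,-1]
}}

```text
t: 10.7
ee_pos: [0.5615, 0.0889, 0.0764]
tool_rot: [[0.126, 0.992, 0.0], [0.992, -0.126, -0.0], [-0.0, 0.0, -1.0]]
force: [1.1, -0.5, -2.5]
gripper_width: 0.0325
gripper_force: 59.8
```

Call:
{"method": "carry_out", "body": {
  "offset": [
    [0,0.01,0],
    [0,0.01,0],
    [0,0.007,0],
    [0,0,0],
    [0,0,0]
  ],
  "twist": [
    [0,0,0],
    [0,0,0],
    [0,0,0],
    [0,0,0],
    [0,0,0]
  ],
  "grip": [-1,-1,-1,-1,-1]
}}

```text
t: 11.2
ee_pos: [0.5695, 0.0879, 0.0763]
tool_rot: [[0.126, 0.992, 0.0], [0.992, -0.126, -0.0], [-0.0, 0.0, -1.0]]
force: [-1.5, 0.4, -3.8]
gripper_width: 0.0327
gripper_force: 59.8
```

Call:
{"method": "carry_out", "body": {
  "offset": [
    [0,0.005,0],
    [0,0.005,0],
    [0,0,0],
    [0,0,0]
  ],
  "twist": [
    [0,0,0],
    [0,0,0],
    [0,0,0],
    [0,0,0]
  ],
  "grip": [-1,-1,-1,-1]
}}

```text
t: 11.6
ee_pos: [0.5735, 0.0876, 0.077]
tool_rot: [[0.126, 0.992, 0.002], [0.992, -0.126, 0.0], [0.0, 0.002, -1.0]]
force: [1.4, -1.1, -2.0]
gripper_width: 0.0323
gripper_force: 59.9
```

Call:
{"method": "carry_out", "body": {
  "offset": [
    [0,0.005,0],
    [0,0,0],
    [0,0,0]
  ],
  "twist": [
    [0,0,0],
    [0,0,0],
    [0,0,0]
  ],
  "grip": [-1,-1,-1]
}}

```text
t: 11.9
ee_pos: [0.5744, 0.0875, 0.0768]
tool_rot: [[0.126, 0.992, 0.001], [0.992, -0.126, 0.0], [0.0, 0.001, -1.0]]
force: [0.9, -1.1, -2.3]
gripper_width: 0.0328
gripper_force: 59.9
```

Call:
{"method": "carry_out", "body": {
  "offset": [
    [0,0.004,0],
    [0,0,0],
    [0,0,0]
  ],
  "twist": [
    [0,0,0],
    [0,0,0],
    [0,0,0]
  ],
  "grip": [-1,-1,-1]
}}

```text
t: 12.2
ee_pos: [0.5751, 0.0875, 0.0766]
tool_rot: [[0.126, 0.992, 0.0], [0.992, -0.126, 0.0], [0.0, 0.0, -1.0]]
force: [0.4, -1.9, -0.7]
gripper_width: 0.0324
gripper_force: 60.0
```

Call:
{"method": "carry_out", "body": {
  "offset": [
    [0,0.004,0],
    [0,0,0],
    [0,0,0]
  ],
  "twist": [
    [0,0,0],
    [0,0,0],
    [0,0,0]
  ],
  "grip": [-1,-1,-1]
}}

```text
t: 12.5
ee_pos: [0.5755, 0.0875, 0.0764]
tool_rot: [[0.125, 0.992, -0.001], [0.992, -0.125, -0.0], [-0.0, -0.001, -1.0]]
force: [-2.8, -0.4, 0.6]
gripper_width: 0.0323
gripper_force: 60.2
```

Run:
```python
from h import *
s=snap('scene'); t=snap('top')
a=cv2.resize(s['frame'][200:290,360:480,::-1],(800,600),interpolation=cv2.INTER_CUBIC)
cv2.imwrite('pics/home.png',a)
st=bot.read_state(); print(st['ee_pos'],st['force'],st['torque'],st['gripper_width'])
```

```text
[0.57551097 0.08749076 0.07638744] [-3.49880337 -0.78275189  1.74506206] [-0.17503624  0.76450746 -0.0438494 ] 0.032853863885052854
```

View pics/home.png

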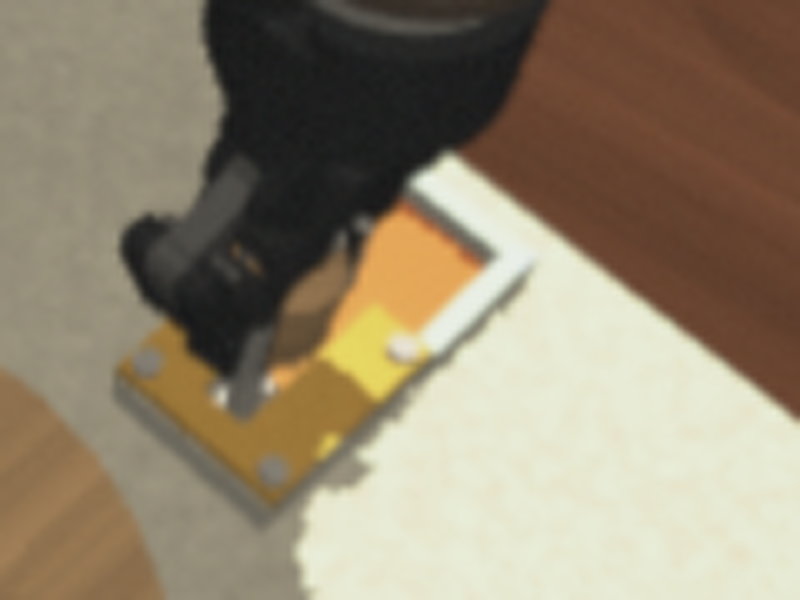

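The foot is under the plate and the neck sits near the slot's end (~(245,390)). I'll push a little more to confirm it's against the end wall.

Call:
{"method": "carry_out", "body": {
  "offset": [
    [0,0.004,0],
    [0,0,0],
    [0,0,0]
  ],
  "twist": [
    [0,0,0],
    [0,0,0],
    [0,0,0]
  ],
  "grip": [-1,-1,-1]
}}

```text
t: 12.9
ee_pos: [0.5758, 0.0875, 0.0762]
tool_rot: [[0.125, 0.992, -0.003], [0.992, -0.125, -0.0], [-0.001, -0.003, -1.0]]
force: [-6.1, -0.9, 2.7]
gripper_width: 0.0325
gripper_force: 60.5
```

Call:
{"method": "carry_out", "body": {
  "offset": [
    [0,0.004,0],
    [0,0,0],
    [0,0,0]
  ],
  "twist": [
    [0,0,0],
    [0,0,0],
    [0,0,0]
  ],
  "grip": [-1,-1,-1]
}}

```text
t: 13.2
ee_pos: [0.576, 0.0875, 0.076]
tool_rot: [[0.125, 0.992, -0.005], [0.992, -0.125, -0.0], [-0.001, -0.005, -1.0]]
force: [-7.4, 0.2, 3.5]
gripper_width: 0.0323
gripper_force: 60.6
```

Call:
{"method": "carry_out", "body": {
  "offset": [
    [0,-0.007,0],
    [0,0,0],
    [0,0,0],
    [0,0,0]
  ],
  "twist": [
    [0,0,0],
    [0,0,0],
    [0,0,0],
    [0,0,0]
  ],
  "grip": [-1,-1,-1,-1]
}}

```text
t: 13.6
ee_pos: [0.5757, 0.0874, 0.0761]
tool_rot: [[0.125, 0.992, -0.001], [0.992, -0.125, 0.0], [-0.0, -0.001, -1.0]]
force: [-4.4, -0.1, -0.8]
gripper_width: 0.0327
gripper_force: 60.0
```

Call:
{"method": "carry_out", "body": {
  "offset": [
    [0,0,-0.003],
    [0,0,-0.003],
    [0,0,0],
    [0,0,0]
  ],
  "twist": [
    [0,0,0],
    [0,0,0],
    [0,0,0],
    [0,0,0]
  ],
  "grip": [-1,-1,-1,-1]
}}

```text
t: 14.0
ee_pos: [0.5757, 0.0872, 0.078]
tool_rot: [[0.126, 0.992, -0.001], [0.992, -0.126, -0.0], [-0.0, -0.001, -1.0]]
force: [-6.0, 0.5, -3.8]
gripper_width: 0.0325
gripper_force: 59.9
```

Call:
{"method": "carry_out", "body": {
  "offset": [
    [0,0,-0.003],
    [0,0,0],
    [0,0,0]
  ],
  "twist": [
    [0,0,0],
    [0,0,0],
    [0,0,0]
  ],
  "grip": [-1,-1,-1]
}}

```text
t: 14.3
ee_pos: [0.5757, 0.0872, 0.079]
tool_rot: [[0.126, 0.992, -0.001], [0.992, -0.126, -0.0], [-0.0, -0.001, -1.0]]
force: [-5.5, 0.4, -3.2]
gripper_width: 0.033
gripper_force: 59.9
```

Call:
{"method": "carry_out", "body": {
  "offset": [
    [0,-0.003,0],
    [0,0,0],
    [0,0,0]
  ],
  "twist": [
    [0,0,0],
    [0,0,0],
    [0,0,0]
  ],
  "grip": [-1,-1,-1]
}}

```text
t: 14.6
ee_pos: [0.5756, 0.0872, 0.0793]
tool_rot: [[0.126, 0.992, 0.0], [0.992, -0.126, -0.0], [-0.0, 0.0, -1.0]]
force: [-4.0, -0.8, -3.2]
gripper_width: 0.0326
gripper_force: 59.9
```

Call:
{"method": "carry_out", "body": {
  "offset": [
    [0,0,-0.003],
    [0,0,0],
    [0,0,0]
  ],
  "twist": [
    [0,0,0],
    [0,0,0],
    [0,0,0]
  ],
  "grip": [-1,-1,-1]
}}

```text
t: 14.9
ee_pos: [0.5756, 0.0873, 0.0803]
tool_rot: [[0.126, 0.992, 0.0], [0.992, -0.126, -0.0], [-0.0, 0.0, -1.0]]
force: [-4.8, -0.2, -1.2]
gripper_width: 0.0326
gripper_force: 59.9
```

Call:
{"method": "carry_out", "body": {
  "offset": [
    [0,0,-0.002],
    [0,0,0],
    [0,0,0]
  ],
  "twist": [
    [0,0,0],
    [0,0,0],
    [0,0,0]
  ],
  "grip": [-1,-1,-1]
}}

```text
t: 15.2
ee_pos: [0.5756, 0.0873, 0.0808]
tool_rot: [[0.126, 0.992, 0.0], [0.992, -0.126, -0.0], [-0.0, 0.0, -1.0]]
force: [-3.7, -0.5, -3.1]
gripper_width: 0.0326
gripper_force: 59.9
```

Call:
{"method": "carry_out", "body": {
  "offset": [
    [0,0,-0.002],
    [0,0,0],
    [0,0,0]
  ],
  "twist": [
    [0,0,0],
    [0,0,0],
    [0,0,0]
  ],
  "grip": [-1,-1,-1]
}}

```text
t: 15.5
ee_pos: [0.5756, 0.0874, 0.0814]
tool_rot: [[0.126, 0.992, 0.0], [0.992, -0.126, -0.0], [0.0, 0.0, -1.0]]
force: [-3.3, -0.5, -3.2]
gripper_width: 0.0329
gripper_force: 59.9
```

Call:
{"method": "carry_out", "body": {
  "offset": [
    [0,-0.001,-0.0015],
    [0,0,0],
    [0,0,0]
  ],
  "twist": [
    [0,0,0],
    [0,0,0],
    [0,0,0]
  ],
  "grip": [-1,-1,-1]
}}

```text
t: 15.8
ee_pos: [0.5756, 0.0874, 0.082]
tool_rot: [[0.126, 0.992, 0.001], [0.992, -0.126, 0.0], [0.0, 0.001, -1.0]]
force: [-3.3, -0.6, -2.8]
gripper_width: 0.0328
gripper_force: 59.9
```

Call:
{"method": "carry_out", "body": {
  "offset": [
    [0,0,-0.0015],
    [0,0,0],
    [0,0,0]
  ],
  "twist": [
    [0,0,0],
    [0,0,0],
    [0,0,0]
  ],
  "grip": [-1,-1,-1]
}}

```text
t: 16.1
ee_pos: [0.5756, 0.0873, 0.0823]
tool_rot: [[0.126, 0.992, 0.001], [0.992, -0.126, 0.0], [0.0, 0.001, -1.0]]
force: [-2.5, -1.3, -4.3]
gripper_width: 0.0326
gripper_force: 60.0
```

Call:
{"method": "carry_out", "body": {
  "offset": [
    [0,0,-0.0015],
    [0,0,0],
    [0,0,0]
  ],
  "twist": [
    [0,0,0],
    [0,0,0],
    [0,0,0]
  ],
  "grip": [-1,-1,-1]
}}

```text
t: 16.4
ee_pos: [0.5754, 0.0873, 0.0825]
tool_rot: [[0.126, 0.992, 0.0], [0.992, -0.126, 0.0], [0.0, 0.0, -1.0]]
force: [-1.1, 1.2, -7.5]
gripper_width: 0.0326
gripper_force: 60.1
```

Call:
{"method": "carry_out", "body": {
  "offset": [
    [0,0,-0.001],
    [0,0,0],
    [0,0,0]
  ],
  "twist": [
    [0,0,0],
    [0,0,0],
    [0,0,0]
  ],
  "grip": [-1,-1,-1]
}}

```text
t: 16.7
ee_pos: [0.5754, 0.0873, 0.0828]
tool_rot: [[0.126, 0.992, 0.0], [0.992, -0.126, 0.0], [0.0, 0.0, -1.0]]
force: [0.5, -0.7, -9.9]
gripper_width: 0.0324
gripper_force: 60.2
```

Call:
{"method": "carry_out", "body": {
  "offset": [
    [0,0,-0.001],
    [0,0,0],
    [0,0,0]
  ],
  "twist": [
    [0,0,0],
    [0,0,0],
    [0,0,0]
  ],
  "grip": [-1,-1,-1]
}}

```text
t: 17.0
ee_pos: [0.5754, 0.0873, 0.0831]
tool_rot: [[0.126, 0.992, 0.0], [0.992, -0.126, 0.0], [0.0, 0.0, -1.0]]
force: [2.1, -0.0, -11.5]
gripper_width: 0.0325
gripper_force: 60.4
```

Call:
{"method": "carry_out", "body": {
  "offset": [
    [0,0,0]
  ],
  "twist": [
    [0,0,0]
  ],
  "grip": [-1]
}}

```text
t: 17.1
ee_pos: [0.5754, 0.0873, 0.0832]
tool_rot: [[0.126, 0.992, 0.0], [0.992, -0.126, 0.0], [0.0, 0.0, -1.0]]
force: [1.3, -0.3, -11.4]
gripper_width: 0.0328
gripper_force: 60.5
```

Call:
{"method": "carry_out", "body": {
  "offset": [
    [0,0,0]
  ],
  "twist": [
    [0,0,0]
  ],
  "grip": [-1]
}}

```text
t: 17.2
ee_pos: [0.5754, 0.0873, 0.0832]
tool_rot: [[0.126, 0.992, 0.0], [0.992, -0.126, 0.0], [0.0, 0.0, -1.0]]
force: [0.9, -0.7, -12.0]
gripper_width: 0.0324
gripper_force: 60.5
```

Call:
{"method": "carry_out", "body": {
  "offset": [
    [0,0,-0.001],
    [0,0,0],
    [0,0,0],
    [0,0,0]
  ],
  "twist": [
    [0,0,0],
    [0,0,0],
    [0,0,0],
    [0,0,0]
  ],
  "grip": [-1,-1,-1,-1]
}}

```text
t: 17.6
ee_pos: [0.5753, 0.0873, 0.0835]
tool_rot: [[0.126, 0.992, 0.0], [0.992, -0.126, -0.0], [0.0, 0.0, -1.0]]
force: [2.5, 0.2, -14.3]
gripper_width: 0.0325
gripper_force: 60.6
```

Call:
{"method": "carry_out", "body": {
  "offset": [
    [0,0,0],
    [0,0,0],
    [0,0,0]
  ],
  "twist": [
    [0,0,0],
    [0,0,0],
    [0,0,0]
  ],
  "grip": [-1,-1,-1]
}}

```text
t: 17.9
ee_pos: [0.5753, 0.0873, 0.0835]
tool_rot: [[0.126, 0.992, 0.0], [0.992, -0.126, 0.0], [0.0, 0.0, -1.0]]
force: [4.0, -0.1, -14.1]
gripper_width: 0.0326
gripper_force: 60.7
```

Call:
{"method": "carry_out", "body": {
  "offset": [
    [0,0,0],
    [0,0,0],
    [0,0,0]
  ],
  "twist": [
    [0,0,0],
    [0,0,0],
    [0,0,0]
  ],
  "grip": [-1,-1,-1]
}}

```text
t: 18.2
ee_pos: [0.5754, 0.0873, 0.0836]
tool_rot: [[0.126, 0.992, 0.0], [0.992, -0.126, -0.0], [-0.0, 0.0, -1.0]]
force: [3.2, 0.8, -15.8]
gripper_width: 0.0326
gripper_force: 60.7
```

Call:
{"method": "carry_out", "body": {
  "offset": [
    [0,0,0],
    [0,0,0],
    [0,0,0]
  ],
  "twist": [
    [0,0,0],
    [0,0,0],
    [0,0,0]
  ],
  "grip": [-1,-1,-1]
}}

```text
t: 18.5
ee_pos: [0.5753, 0.0874, 0.0836]
tool_rot: [[0.126, 0.992, 0.0], [0.992, -0.126, -0.0], [-0.0, 0.0, -1.0]]
force: [2.9, -0.8, -14.6]
gripper_width: 0.0324
gripper_force: 60.7
```

Call:
{"method": "carry_out", "body": {
  "offset": [
    [0,0,0.004],
    [0,0,0.004],
    [0,0,0.004],
    [0,0,0.004],
    [0,0,0.004],
    [0,0,0.0035],
    [0,0,0],
    [0,0,0]
  ],
  "twist": [
    [0,0,0],
    [0,0,0],
    [0,0,0],
    [0,0,0],
    [0,0,0],
    [0,0,0],
    [0,0,0],
    [0,0,0]
  ],
  "grip": [-1,-1,-1,-1,-1,-1,-1,-1]
}}

```text
t: 19.3
ee_pos: [0.5754, 0.0875, 0.0766]
tool_rot: [[0.126, 0.992, 0.0], [0.992, -0.126, 0.0], [0.0, 0.0, -1.0]]
force: [-1.8, -0.8, 0.7]
gripper_width: 0.0326
gripper_force: 62.4
```

Call:
{"method": "carry_out", "body": {
  "offset": [
    [0,0,0.002],
    [0,0,0],
    [0,0,0]
  ],
  "twist": [
    [0,0,0],
    [0,0,0],
    [0,0,0]
  ],
  "grip": [-1,-1,-1]
}}

```text
t: 19.6
ee_pos: [0.5753, 0.0875, 0.0759]
tool_rot: [[0.126, 0.992, 0.0], [0.992, -0.126, 0.0], [0.0, 0.0, -1.0]]
force: [-0.5, -1.1, 0.1]
gripper_width: 0.0331
gripper_force: 62.4
```

Call:
{"method": "carry_out", "body": {
  "offset": [
    [0,0,0.002],
    [0,0,0],
    [0,0,0]
  ],
  "twist": [
    [0,0,0],
    [0,0,0],
    [0,0,0]
  ],
  "grip": [-1,-1,-1]
}}

```text
t: 19.9
ee_pos: [0.5754, 0.0875, 0.0758]
tool_rot: [[0.126, 0.992, 0.0], [0.992, -0.126, -0.0], [-0.0, 0.0, -1.0]]
force: [-2.8, -1.4, 5.1]
gripper_width: 0.0328
gripper_force: 62.9
```

Call:
{"method": "carry_out", "body": {
  "offset": [
    [0,0,0],
    [0,0,0],
    [0,0,0],
    [0,0,0],
    [0,0,0],
    [0,0,0],
    [0,0,0],
    [0,0,0],
    [0,0,0],
    [0,0,0]
  ],
  "twist": [
    [0,0,0],
    [0,0,0],
    [0,0,0],
    [0,0,0],
    [0,0,0],
    [0,0,0],
    [0,0,0],
    [0,0,0],
    [0,0,0],
    [0,0,0]
  ],
  "grip": [-0.2,-0.15,-0.1,0,0.2,0.4,0.6,0.7,0.7,0.7],
  "squeeze": 20
}}

```text
t: 20.9
ee_pos: [0.5753, 0.0874, 0.0753]
tool_rot: [[0.126, 0.992, 0.0], [0.992, -0.126, 0.0], [0.0, 0.0, -1.0]]
force: [0.1, 0.4, 0.3]
gripper_width: 0.0728
gripper_force: 0.0
```

Call:
{"method": "carry_out", "body": {
  "offset": [
    [0,0,-0.02],
    [0,0,-0.05],
    [0,0,-0.1],
    [0,0,-0.1],
    [0,0,-0.1],
    [0,0,-0.1],
    [0,0,0],
    [-0.15,0,0],
    [-0.15,0,0],
    [-0.15,0,0],
    [-0.15,0,0],
    [0,0,0],
    [0,0,0]
  ],
  "twist": [
    [0,0,0],
    [0,0,0],
    [0,0,0],
    [0,0,0],
    [0,0,0],
    [0,0,0],
    [0,0,0],
    [0,0,0],
    [0,0,0],
    [0,0,0],
    [0,0,0],
    [0,0,0],
    [0,0,0]
  ],
  "grip": [0.7,0.7,0.7,0.7,0.7,0.7,0.7,0.7,0.7,0.7,0.7,0.7,0.7]
}}

```text
t: 22.2
ee_pos: [0.5522, -0.0927, 0.2164]
tool_rot: [[0.129, 0.992, -0.0], [0.992, -0.129, -0.0], [-0.0, -0.0, -1.0]]
force: [0.0, 0.2, 0.4]
gripper_width: 0.0725
gripper_force: 0.0
```

Run:
```python
from h import *
s=snap('scene'); t=snap('top')
a=cv2.resize(s['frame'][185:275,360:465,::-1],(560,480),interpolation=cv2.INTER_CUBIC)
b=cv2.resize(t['frame'][165:245,220:260,::-1],(240,480),interpolation=cv2.INTER_CUBIC)
cv2.imwrite('pics/end.png',np.hstack([a,b]))
st=bot.read_state(); print(st['t'],st['ee_pos'],st['force'],st['gripper_width'])
```

```text
22.3 [ 0.55272816 -0.08958377  0.21667995] [ 0.61474404 -0.42973617 -0.35307041] 0.07250312283106974
```

View pics/end.png

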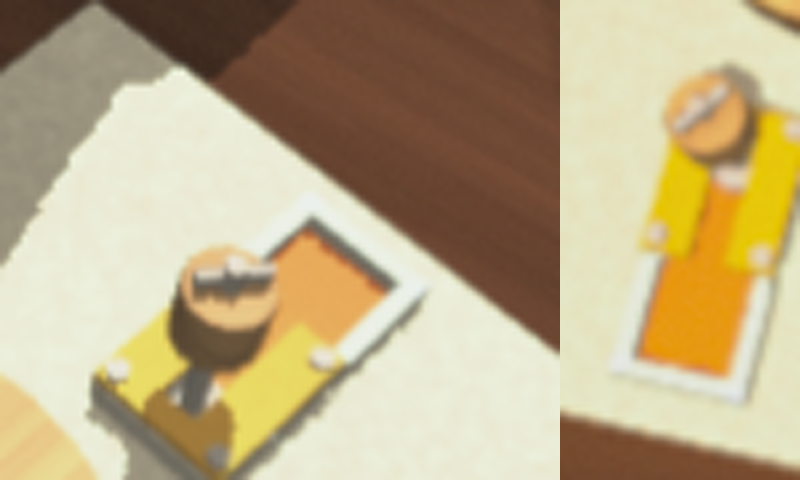

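The post stands upright in the slot, with its spool top at about (229,290) in the left crop and (711,115) in the right. I'll check that against home and hand in if it agrees.

Run:
```python
from h import *
s=snap('scene'); t=snap('top')
a=onplane(s,[(402.5,239)],.1085)[0]; b=onplane(t,[(244.8,183.8)],.1085)[0]
print(a,b); m=(a+b)[:2]/2
d=m-[.5744,.0874]; print(d@[.992,-.125],d@[.125,.992])
```

```text
[0.57457596 0.08855166 0.1085    ] [0.57420867 0.08394698 0.1085    ]
0.00013621245666205133 -0.0011424344546453226
```

```bash
python3 -c "
from bench import bot
print(bot.sign_off())"
```

```text
the job is handed in; nothing more can be done
None
```

The post stands upright and released about 1 mm from home by camera; it was pulled until the keeper plate carried about 13.5 N (estimated from the wrist force) for about 1 s, and the job is handed in, but the sign-off returned no verdict.

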